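# Lock the print screen with the slotted cam

### The arm

A 7-joint arm with a two-finger parallel gripper is mounted at the origin on the work surface. World frame = base frame: x ahead of the robot, y to its left, z up, the work surface at z = 0. Lengths are in mm, angles in rad, forces in N, time in s.
With the tool pointing down it reaches from about 425 to 925 mm from the base axis. Payload 6.8 kg.
Tool frame: the origin (TCP) lies between the finger pads; the fingertips stand 17 mm ahead of it and the grasp point (between the pads) lies 2 mm behind it; z points along the fingers, y is the direction in which the jaws open and shut (so a half turn about z gives the same grasp; the last joint's range is limited). The gripper opens to 85 mm and grips with 20 to 120 N. Pads are 22 mm wide; open, the fingers measure 114 mm over their backs; the gripper's body (76 mm by 85 mm) begins 54 mm behind the grasp point. The pads swing forward as they close: fully open they stand 13 mm farther back than shut.
Start: joints at [-1.434, 0.477, 0.022, 1.555, -0.011, 1.109, -0.083], TCP at [163.59, 654.893, 248.308] pointing down, gripper open.
Joint ranges: [-2.96, 2.96], [-0.34, 2.1], [-1.41, 1.46], [0.24, 2.44], [-1.37, 4.51], [0.17, 1.92], [-2.96, 2.96]. Speed limits (rad/s): [2.39, 2.39, 3.14, 3.14, 3.14, 3.14, 3.14].

### API

Orientations are given as a unit quaternion [x, y, z, w].
In Python, from station import robot gives the robot as it stands.
- The arm moves only by the tool step_arm, never from a script. Its argument "steps" is text: rows parted by semicolons, each of 7 numbers parted by spaces: the shift along the tool's x, y, z in m, then the turn, a rotation vector about the tool's x, y, z in degrees, then the opening, from -1 (shut) to 1 (fully open). In form: x y z rx ry rz gripper; .... A call has 1 to 12 rows; each row is the pose to reach, as a shift and turn from the pose commanded when the call began, along the tool's axes at that moment; what a row does not reach only later rows make up. A row lasts 1/12 s, in which the tool goes at most 41.7 mm and 7.16 degrees, less where a joint would pass 70% of its speed; a pose out of reach is approached as far as the arm can. A call with a gripper value outside its range is refused whole. The fingers move at their own pace and stop on an object; "force" is the grip in N (left out, the last holds). Time passes only in rows, so rows that repeat a pose let the fingers close. It gives the time, the measured TCP pose, the force and the opening at its end, in the units of the state.
- robot.state(): the state, without advancing time (a new reading comes with each control period).
- robot.snapshot(name): name is "scene" or "top" or "wrist"; returns a dict with "img" (480x640x3 uint8, red, green, blue), "mtx" (3x3 intrinsics, pixels), "T" (4x4, takes a point from camera to world coordinates). Camera axes: x right, y down, z forward; pixel columns grow to the right and rows downward; lengths in mm; the calibration is good to about 2 mm. A picture is of the moment at which its call begins. There is no depth.
- robot.sign_off(): hands the job in, once; it reports no verdict.
The state is a dict: "time_s": time; "joints": joint angles; "qd": joint speeds; "tau": joint torques, N m; "eef_pos": TCP position; "orientation": TCP orientation; "contact_force": force on the tool from outside, world axes, zero at the start; "ft_torque": the same for the moment, N m; "grip_width": finger opening in mm.
Only numpy, scipy, OpenCV 4.12 (cv2) and the standard library are available. Lean on these libraries where they do the work, as an engineer would, in place of code of your own. Each camera call takes 0.05 s, during which the arm holds its last target.

### The job

The screen on the print base is not locked yet. Take the cam key from its wooden stand, put its blade in the slot of the cam at the front of the base, turn the cam clockwise until it is fully home against its stop and its tongue lies over the screen frame, then put the key back upright and fully down in its stand. Feel for the slot gently and do not force the cam past its stop; keep the gripper off the print base and leave everything else where it is.

Things in the scene. Friction and masses are not known exactly. Their poses are not given: they have to be found in the camera images.
- base: Fixed print base: plywood board 260 x 300 x 18 mm with an aluminium screen frame on it (top 38 mm above the table) and a dark steel clamp block, carrying the steel cam, at the middle of its robot-side edge. Origin: centre of the underside; x from the clamp to the screen, y left, z up. Highest part: the cam's head, 62 mm up.
- cam_home (a point): Fixed point of the base, its axes (88 mm before its origin, 62 mm up): level with the top of the cam's head, at the middle of the cam's play. The cam's axis stands off it, by up to 6 mm along x and up to 4 mm along y, and shifts within that when pushed with 3 N. Head: steel disc 38 mm across; slot through its middle 7 mm wide, 10 mm deep, open ends, square edges.
- cam_rest (a point): Fixed point of the base 2.5 mm below cam_home. Pressed down, the cam sinks on a spring, at most until the top of its head is level with this point (2.5 N per mm, 0.5 N to start), and comes back up. A blade lower than this is in the slot.
- cam (a joint): Cam turn, rad, growing clockwise from above. Starts at 0.12 to 0.30; hard stop, fully home, at 1.571. Slot and tongue (flat, under the head, 14 mm wide, reaching 53 mm from the axis) share one line: tongue to base +y at 0, to +x over the frame at 1.571. Takes about 0.08 N m, stays where left. The blade has some 0.09 rad play in the slot, so the cam lags the key.
- key: Loose key, 93 mm tall, about 0.12 kg, upright in its stand. Origin: middle of the blade's tip, z up. Steel blade 24 mm wide along x, 5 mm thick along y, 20 mm tall; round shank 8.4 mm thick up to z = 45 mm; wooden handle block 34 mm along x, 24 mm along y, z = 45 to 93 mm. Grip it across the 24 mm, from above.
- stand: Fixed wooden block 70 x 70 x 60 mm; origin at the centre of its underside. In its top a pocket 30 mm along x, 11 mm along y, 50 mm deep. Home, the key's blade stands in the pocket with the handle's underside flat on the block's top: key origin 15 mm above the stand's origin, key x along stand x.
- ink_pot: White screw-lid ink pot, 68 mm across, 85 mm tall; origin at the centre of its underside. Bystander.
- ink_jar: Blue jar with black lid, 60 mm across, 100 mm tall; origin at the centre of its underside. Bystander.
- mix_cup: White open mixing cup, 76 mm across the rim, 80 mm tall; origin at the centre of its underside. Bystander.
- squeegee: Squeegee lying flat, 200 x 82 x 25 mm, wood grip with a black rubber strip; origin under its wooden grip. Bystander.
- palette_knife: Palette knife lying flat, 200 mm long, under 30 mm high. Bystander.
- tape: Cardboard tape ring, 84 mm across, 22 mm high, lying on the screen mesh; origin at the centre of its underside. Bystander.
- brush: Brush lying flat, 180 mm long. Bystander.
There are look-alikes about, which are no part of the job. Several things look just like the stand: the one meant starts nearest to the robot's base. Of the things that look like the key, the larger one is meant.

How it is judged:
By the outcome, as a careful person would: the job done as asked, in the order asked, and still so for the second after the job is handed in, with the robot touching nothing.
It also fails if it takes over 67 s, if anything falls off the work surface, if the arm or the gripper's body presses on something with over 40 N, if the wrist force passes 120 N, or if a joint passes its speed limit or range.

## Working session

There is one attempt and no reset: what is moved stays moved. The work goes in short steps, Python scripts to look and compute and a tool call to move; the robot and the scene stay as the last step left them, time stands still between calls to the robot, and variables do not carry over. Pictures are saved under pics/ and viewed, and the job is handed in when it is done.

Besides the shell and the picture viewer there is one more tool, called after "Request:" by a JSON object that holds its "method" and its "body", one argument or row to a line. step_arm: Moves the arm, as the interface text tells. Its arguments: {"type":"object","properties":{"steps":{"type":"string"},"force":{"type":"number"}},"required":["steps"]}

```bash
ls; mkdir -p pics
python3 - <<'E'
from station import robot
import cv2
print(robot.state())
for n in ["scene","top","wrist"]:
    s=robot.snapshot(n); cv2.imwrite(f"pics/{n}0.png",s["img"][:,:,::-1]); print(n,s["mtx"].tolist(),s["T"].round(3).tolist())
E
```

```text
pics
{'time_s': 0.0, 'joints': array([-1.43410808,  0.47782436,  0.02240323,  1.55645587, -0.01151378,
        1.10928836, -0.08311829]), 'qd': array([-5.13090183e-04, -1.48632952e-03, -4.15128356e-04, -1.45100395e-03,
       -4.63729092e-04, -4.06794703e-05, -1.11309005e-03]), 'tau': array([-1.74285557e-03, -5.96445715e+01,  1.60686426e+00, -2.81200433e+01,
        1.24821888e-02,  9.30712296e-03, -1.99038124e-05]), 'eef_pos': array([163.49760653, 654.32237981, 247.308781  ]), 'orientation': array([ 1.22118141e-01,  9.92515142e-01, -9.22799234e-04, -3.54342858e-05]), 'contact_force': array([0.28414078, 0.60343364, 0.17750405]), 'ft_torque': array([ 0.01209085, -0.01158573, -0.03480256]), 'grip_width': 85.34748372176558}
scene [[570.5106836769877, 0.0, 330.2033618156652], [0.0, 570.5106836769877, 240.9833213848636], [0.0, 0.0, 1.0]] [[-0.588, 0.572, -0.571, 1245.881], [0.809, 0.42, -0.412, 522.82], [0.005, -0.704, -0.71, 918.454], [0.0, 0.0, 0.0, 1.0]]
top [[454.5546093007285, 0.0, 316.47114993606704], [0.0, 454.5546093007285, 236.8607786800258], [0.0, 0.0, 1.0]] [[-0.019, -0.998, 0.056, 496.28], [-1.0, 0.019, 0.01, 10.93], [-0.011, -0.056, -0.998, 1246.873], [0.0, 0.0, 0.0, 1.0]]
wrist [[351.76614361236824, 0.0, 323.1955420684358], [0.0, 351.76614361236824, 239.77530732619357], [0.0, 0.0, 1.0]] [[0.242, 0.932, 0.269, 95.076], [0.97, -0.232, -0.07, 671.793], [-0.002, 0.278, -0.961, 373.424], [0.0, 0.0, 0.0, 1.0]]
```

View pics/scene0.png

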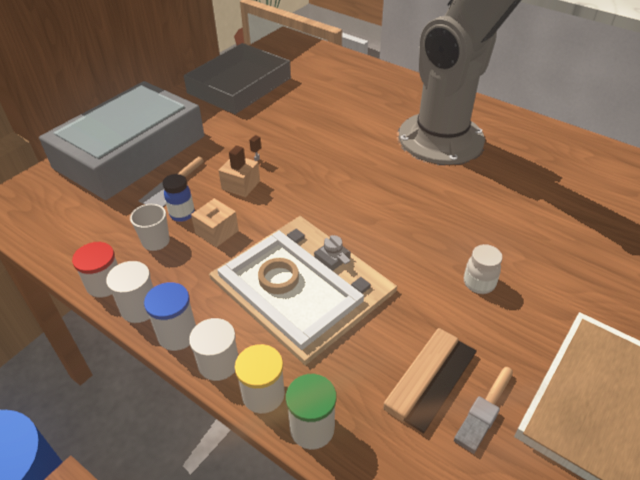

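View pics/top0.png

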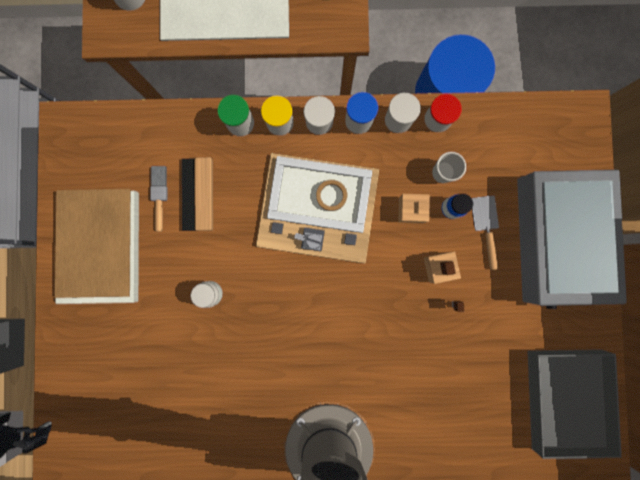

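View pics/wrist0.png

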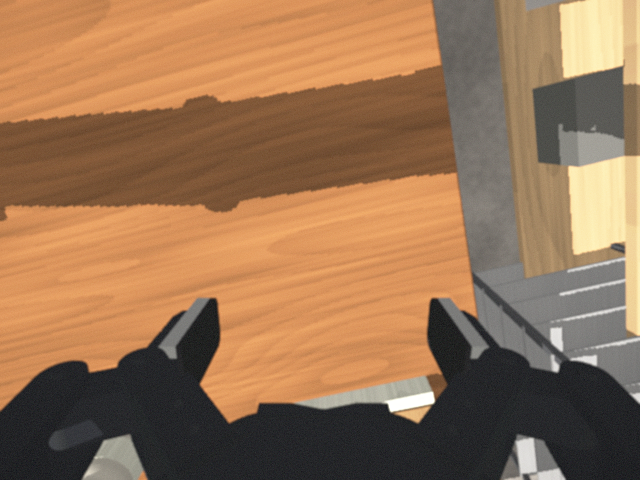

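Run:
```python
import cv2
t=cv2.imread("pics/top0.png"); s=cv2.imread("pics/scene0.png")
cv2.imwrite("pics/ta.png",cv2.resize(t[240:320,390:490],None,fx=7,fy=7,interpolation=cv2.INTER_CUBIC))
cv2.imwrite("pics/tb.png",cv2.resize(t[145:270,250:390],None,fx=5,fy=5-.3,interpolation=cv2.INTER_CUBIC))
cv2.imwrite("pics/sa.png",cv2.resize(s[120:250,180:290],None,fx=4.5,fy=4.5,interpolation=cv2.INTER_CUBIC))
cv2.imwrite("pics/sb.png",cv2.resize(s[215:315,270:400],None,fx=6,fy=6,interpolation=cv2.INTER_CUBIC))
```

```text
(no output)
```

View pics/ta.png

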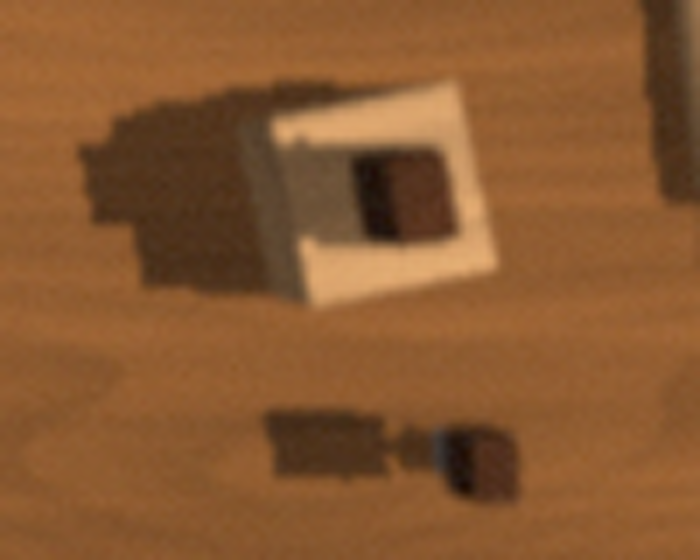

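View pics/tb.png

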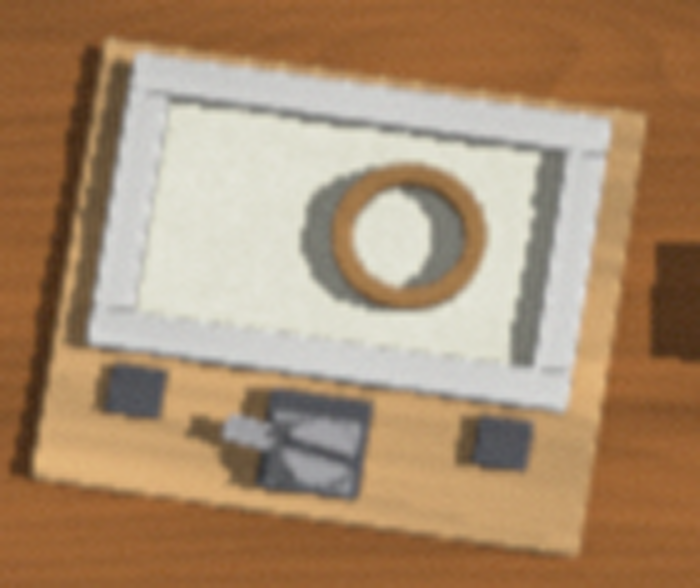

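View pics/sa.png

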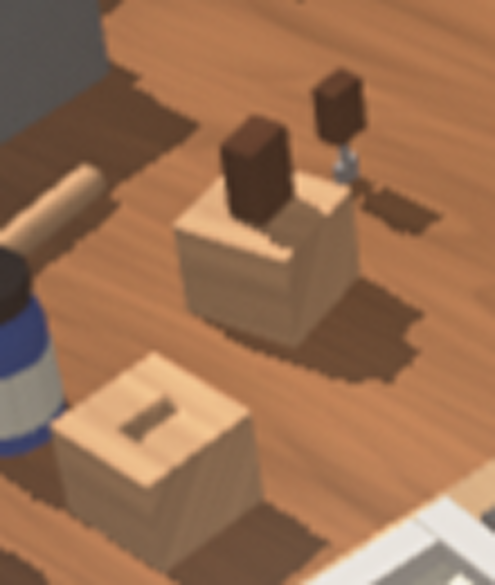

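View pics/sb.png

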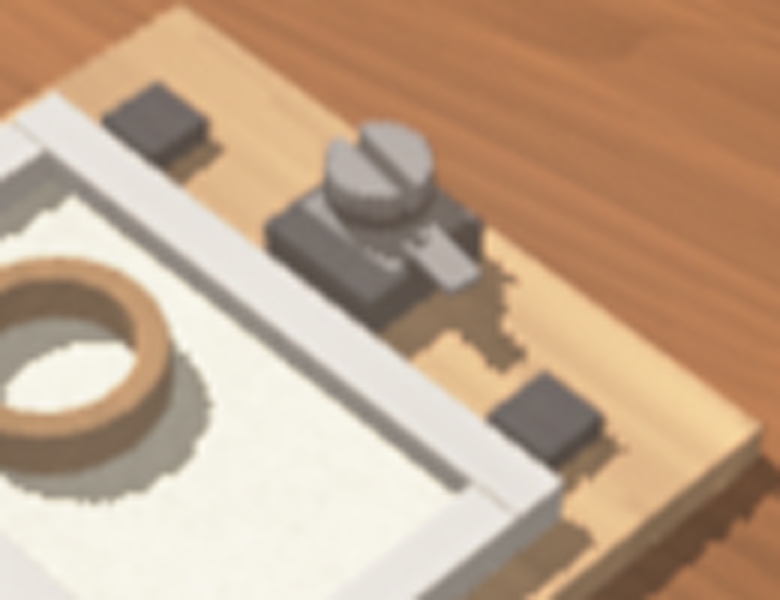

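```bash
cat > h.py <<'E'
import numpy as np, cv2
from station import robot
from scipy.spatial.transform import Rotation as R
def ray(s,uv,z):
    K=s["mtx"];T=s["T"]
    d=T[:3,:3]@np.linalg.solve(K,np.array([uv[0],uv[1],1.]))
    o=T[:3,3]; return o+d*(z-o[2])/d[2]
def proj(s,P):
    T=s["T"];p=T[:3,:3].T@(np.asarray(P,float)-T[:3,3]);p=s["mtx"]@p;return p[:2]/p[2]
def tri(s1,uv1,s2,uv2):
    A=[];b=[]
    M=np.zeros((3,3));v=np.zeros(3)
    for s,uv in((s1,uv1),(s2,uv2)):
        d=s["T"][:3,:3]@np.linalg.solve(s["mtx"],np.array([uv[0],uv[1],1.]));d/=np.linalg.norm(d)
        P=np.eye(3)-np.outer(d,d);M+=P;v+=P@s["T"][:3,3]
    return np.linalg.solve(M,v)
def pose():
    st=robot.state(); return st["eef_pos"],R.from_quat(st["orientation"]),st
def delta(target,yaw=None):
    """tool-frame shift (m) to the world target (mm); the measured pose; tool axes"""
    p,r,st=pose(); d=r.inv().apply(np.asarray(target)-p)/1000
    print("tool shift",d.round(4)); 
    x=r.apply([1,0,0]);y=r.apply([0,1,0]);z=r.apply([0,0,1])
    print("toolx",x.round(3),"y",y.round(3),"z",z.round(4)); return d
E
python3 - <<'E'
from h import *
s=robot.snapshot("top"); 
c=lambda u,v:(390+u/7-.43,240+v/7-.43)
st=[ray(s,c(*q),60) for q in[(272,122),(458,82),(497,268),(315,305)]]
print(np.round(st),np.mean(st,0))
hd=[ray(s,c(*q),108) for q in[(388,152),(445,152),(458,235),(402,243)]]
print(np.round(hd),np.mean(hd,0))
b=lambda u,v:(250+u/5-.4,145+v/4.7-.4)
bb=[ray(s,b(*q),18) for q in[(105,38),(645,115),(580,555),(33,480)]]
print(np.round(bb),np.mean(bb,0))
print("cam",ray(s,b(318,452),62))
print("camslot",ray(s,b(275,438),62),ray(s,b(360,460),62))
delta([0,0,0])
w=robot.snapshot("wrist");p,r,_=pose()
print("cam in tool",r.inv().apply(w["T"][:3,3]-p), (r.inv()*R.from_matrix(w["T"][:3,:3])).as_matrix().round(3))
E
```

```text
[[ 505. -268.   60.]
 [ 519. -337.   60.]
 [ 449. -349.   60.]
 [ 437. -282.   60.]] [ 477.51108051 -309.10263514   60.        ]
[[ 493. -298.  108.]
 [ 493. -318.  108.]
 [ 463. -321.  108.]
 [ 461. -301.  108.]] [ 477.53446485 -309.55079046  108.        ]
[[ 799.  144.   18.]
 [ 747. -150.   18.]
 [ 493. -108.   18.]
 [ 542.  186.   18.]] [645.28113702  17.9907951   18.        ]
cam [552.93154567  31.0284213   62.        ]
camslot [561.14738357  53.34277299  62.        ] [548.0671693    9.19674679  62.        ]
tool shift [ 0.     -0.6744  0.2485]
toolx [-0.97   0.242 -0.   ] y [ 0.242  0.97  -0.001] z [-2.0e-04 -1.1e-03 -1.0e+00]
cam in tool [ 7.05581816e+01  5.98700081e-02 -1.25860472e+02] [[ 0.    -0.961 -0.278]
 [ 1.     0.    -0.001]
 [ 0.001 -0.278  0.961]]
```

Request:
{"method": "step_arm", "body": {
  "steps": "-0.53 -0.51 0.047 0 0 96 1;-0.53 -0.51 0.047 0 0 96 1;-0.53 -0.51 0.047 0 0 96 1;-0.53 -0.51 0.047 0 0 96 1;-0.53 -0.51 0.047 0 0 96 1;-0.53 -0.51 0.047 0 0 96 1;-0.53 -0.51 0.047 0 0 96 1;-0.53 -0.51 0.047 0 0 96 1;-0.53 -0.51 0.047 0 0 96 1;-0.53 -0.51 0.047 0 0 96 1;-0.53 -0.51 0.047 0 0 96 1;-0.53 -0.51 0.047 0 0 96 1"
}}

```text
time_s: 1.25
eef_pos: [429.2, 230.3, 216.6]
orientation: [0.768, 0.641, 0.0, -0.0]
contact_force: [0.6, 0.5, -0.0]
grip_width: 85.3
```

Run:
```python
from h import *
d=delta([555,31,200]); p,r,st=pose()
import math
x=r.apply([1,0,0]);print(math.degrees(math.atan2(x[1],x[0])),p,st["joints"].round(2),st["time_s"])
```

```text
tool shift [-0.1736  0.1594  0.0165]
toolx [0.179 0.984 0.001] y [ 0.984 -0.179  0.   ] z [ 4.e-04  9.e-04 -1.e+00]
79.69042116387615 [429.23648864 230.30463941 216.63629718] [-1.04  0.21  0.48  2.05 -0.13  0.9  -0.67] 1.25
```

Request:
{"method": "step_arm", "body": {
  "steps": "-0.174 0.159 0.016 0 0 10 1;-0.174 0.159 0.016 0 0 10 1;-0.174 0.159 0.016 0 0 10 1;-0.174 0.159 0.016 0 0 10 1;-0.174 0.159 0.016 0 0 10 1;-0.174 0.159 0.016 0 0 10 1;-0.174 0.159 0.016 0 0 10 1;-0.174 0.159 0.016 0 0 10 1"
}}

```text
time_s: 1.92
eef_pos: [555.4, 31.2, 200.3]
orientation: [0.82, 0.572, -0.0, 0.0]
contact_force: [0.0, 1.5, 0.3]
grip_width: 85.5
```

Run:
```python
from h import *
import math,pickle
p,r,st=pose()
x=r.apply([1,0,0]);print(math.degrees(math.atan2(x[1],x[0])),p,st["qd"].round(3),st["joints"].round(2),st["time_s"])
w=robot.snapshot("wrist");pickle.dump(w,open("w1.pkl","wb"));cv2.imwrite("pics/w1.png",w["img"][:,:,::-1])
```

```text
69.80439846991484 [555.39552759  31.20841654 200.25028634] [-0.047 -0.016 -0.041  0.019 -0.005  0.005 -0.012] [-0.63  0.38  0.58  1.92 -0.26  0.92 -0.27] 1.9167
```

View pics/w1.png

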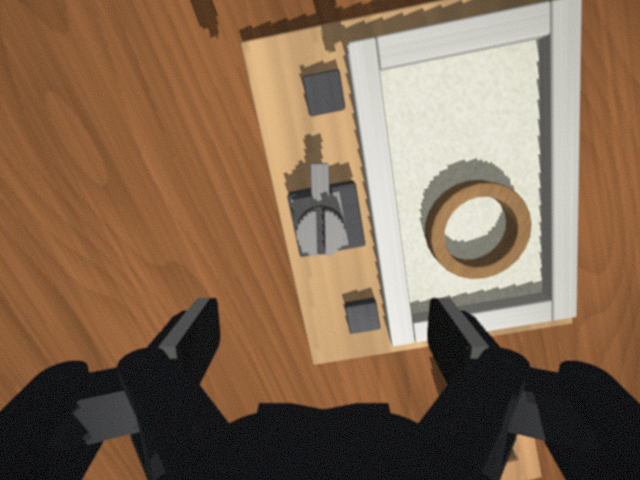

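Run:
```python
import cv2
t=cv2.imread("pics/w1.png")
cv2.imwrite("pics/w1a.png",cv2.resize(t[150:270,270:390],None,fx=5,fy=5,interpolation=cv2.INTER_CUBIC))
```

```text
(no output)
```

View pics/w1a.png

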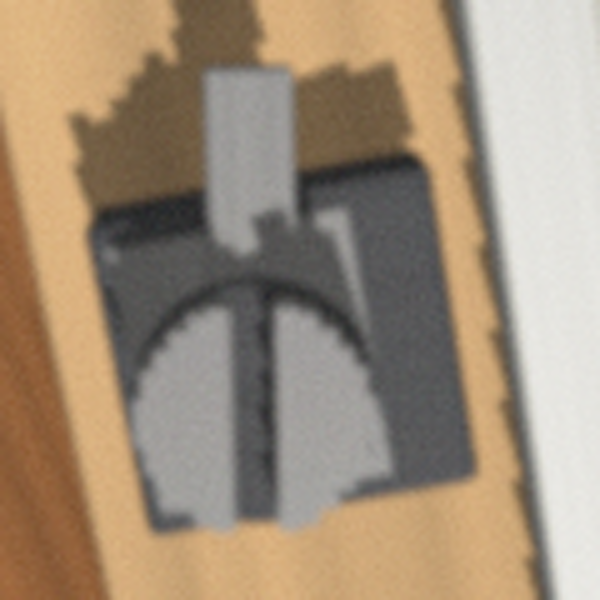

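```bash
cat > cam1.py <<'E'
from h import *
import pickle,math
w=pickle.load(open("w1.pkl","rb"))
c=lambda u,v:(270+u/5-.4,150+v/5-.4)
P=[ray(w,c(*q),62)[:2] for q in[(255,310),(256,525),(256,415),(132,415),(392,415)]]
d=P[1]-P[0];print("slot pts",np.round(P,1),"ang",math.degrees(math.atan2(-d[1],-d[0])), np.linalg.norm(d),np.linalg.norm(P[4]-P[3]))
# tongue edges z? direction
q=[ray(w,c(*q),40)[:2] for q in[(205,75),(210,230),(293,75),(296,210)]]
for a,b in((0,1),(2,3)):
    e=q[a]-q[b];print(math.degrees(math.atan2(e[1],e[0])))
# frame left edge (z38), board left edge(z18)
for pts,z in(((347,43),(394,345)),38),(((242,40),(314,363)),18):
    a,b=[ray(w,t,z)[:2] for t in pts];e=a-b;print("base y dir",math.degrees(math.atan2(e[1],e[0])),a,b,(a+b)/2,np.linalg.norm(e))
im=w["img"];g=cv2.cvtColor(im,cv2.COLOR_RGB2GRAY)
print(g[228:238,290:352])
E
python3 cam1.py
```

```text
slot pts [[559.3  47.2]
 [547.4  14.6]
 [553.6  31.6]
 [535.5  38.2]
 [573.5  24.3]] ang 69.95012482032632 34.67194488735872 40.444185942426685
71.11683737912821
71.33313842593303
base y dir 80.71553861716936 [619.26401629 154.01222527] [ 577.71476666 -100.14610436] [598.48939147  26.93306045] 257.5321274514372
base y dir 80.27730679555572 [545.51292536 188.28853085] [ 495.11820358 -105.8312662 ] [520.31556447  41.22863233] 298.40590309037754
[[181 181 173 145 103  81  81 102 137 155 161 159 157 161 153 157 158 157
  158 158 160 157 158 158 157 149 123  97  83  82  82  81  74  63  84 124
  152 163 164 156 157 159 159 160 160 162 162 164 155 162 161 161 151 138
  111  96  89  86  89  87  88  88]
 [184 184 180 151 115  87  96 113 138 154 158 160 159 154 157 158 154 158
  161 158 157 159 163 161 159 149 124  94  82  83  87  85  73  62  85 125
  154 161 161 157 161 160 160 157 164 158 163 160 161 158 164 162 155 151
  134 110  97  91  90  89  94  93]
 [184 182 178 157 125  99 112 135 152 158 155 158 157 158 162 158 159 159
  158 159 159 159 156 159 158 149 123  97  81  80  85  77  71  62
[... 1217 characters left out ...]
59
  164 163 159 162 159 160 158 152 132 101  88  88  84  88  76  62  72 114
  151 161 161 161 163 160 159 162 162 159 164 163 158 161 159 164 160 159
  164 157 140 112  89  89  87  82]
 [185 181 183 182 165 142 132 143 157 162 159 155 160 159 158 158 157 159
  161 163 160 162 155 162 158 150 128 101  91  86  86  80  77  63  72 118
  148 165 165 162 157 164 162 162 164 161 163 159 159 163 163 165 164 157
  159 158 142 115  99  84  91  90]
 [181 184 184 179 173 151 136 145 157 164 157 158 156 161 155 155 159 159
  160 158 157 160 165 161 160 154 135 100  85  88  89  87  83  72  80 114
  147 164 163 163 165 160 164 161 163 159 159 162 164 163 164 163 157 161
  159 157 145 116  94  90  93  94]]
```

Run:
```python
from h import *
d=delta([477,-309,230]); print(pose()[2]["time_s"])
```

```text
tool shift [-0.3481  0.044  -0.0298]
toolx [ 0.343  0.94  -0.   ] y [ 0.94  -0.343 -0.001] z [-7.e-04  2.e-04 -1.e+00]
1.9667
```

Request:
{"method": "step_arm", "body": {
  "steps": "-0.348 0.044 -0.03 0 0 58.3 1;-0.348 0.044 -0.03 0 0 58.3 1;-0.348 0.044 -0.03 0 0 58.3 1;-0.348 0.044 -0.03 0 0 58.3 1;-0.348 0.044 -0.03 0 0 58.3 1;-0.348 0.044 -0.03 0 0 58.3 1;-0.348 0.044 -0.03 0 0 58.3 1;-0.348 0.044 -0.03 0 0 58.3 1;-0.348 0.044 -0.03 0 0 58.3 1;-0.348 0.044 -0.03 0 0 58.3 1;-0.348 0.044 -0.03 0 0 58.3 1;-0.348 0.044 -0.03 0 0 58.3 1"
}}

```text
time_s: 2.97
eef_pos: [478.5, -306.4, 230.0]
orientation: [0.995, 0.104, 0.0, -0.001]
contact_force: [0.3, 0.6, -0.7]
grip_width: 85.2
```

```bash
cat > look.py <<'E'
from h import *
import math,pickle,sys
n=sys.argv[1]
p,r,st=pose()
x=r.apply([1,0,0]);print("yaw",round(math.degrees(math.atan2(x[1],x[0])),2),p.round(1),"qd",abs(st["qd"]).max().round(3),"q",st["joints"].round(2),st["time_s"],"F",st["contact_force"].round(2),"M",st["ft_torque"].round(3),"w",st["grip_width"])
w=robot.snapshot("wrist");pickle.dump(w,open(n+".pkl","wb"))
im=w["img"][:,:,::-1]
if len(sys.argv)>2:
    a,b,c,d=map(int,sys.argv[2:6]);f=float(sys.argv[6]);im=cv2.resize(im[b:d,a:c],None,fx=f,fy=f,interpolation=cv2.INTER_CUBIC)
cv2.imwrite(f"pics/{n}.png",im)
E
python3 look.py w2
```

```text
yaw 11.95 [ 478.5 -306.4  230. ] qd 0.014 q [-0.21  0.44  0.89  1.88 -0.4   1.02 -0.51] 2.9667 F [ 0.28  0.57 -0.7 ] M [-0.01  -0.006 -0.01 ] w 85.15983329719165
```

View pics/w2.png

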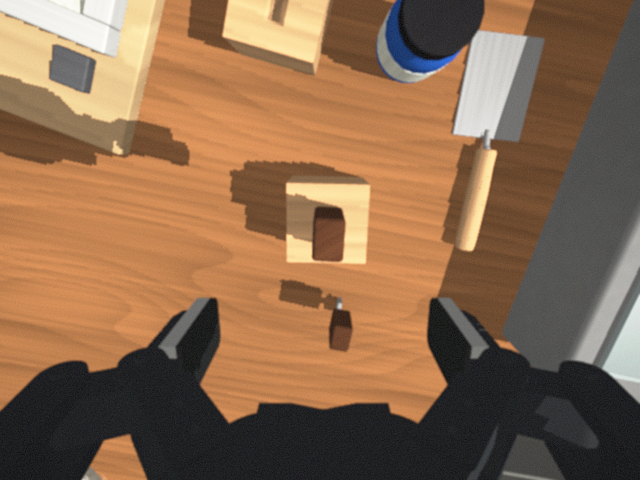

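Run:
```python
import cv2
t=cv2.imread("pics/w2.png")
cv2.imwrite("pics/w2a.png",cv2.resize(t[170:275,270:385],None,fx=6,fy=5.7,interpolation=cv2.INTER_CUBIC))
```

```text
(no output)
```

View pics/w2a.png

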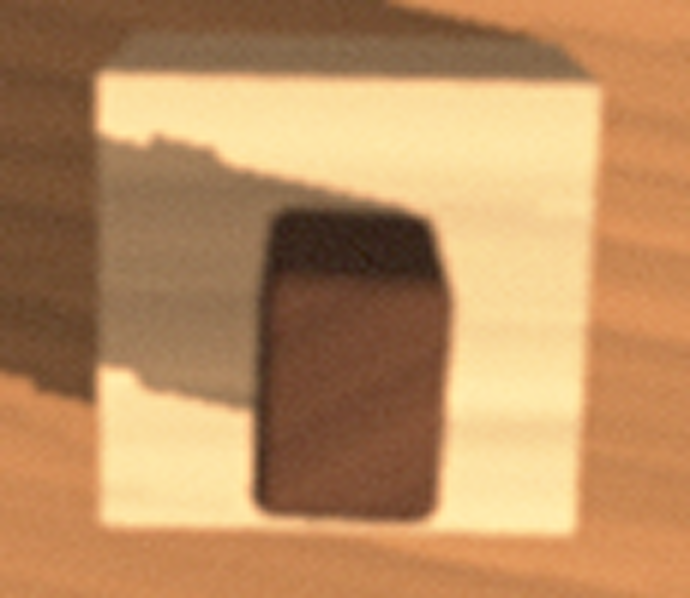

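Run:
```python
from h import *
import pickle,math
w=pickle.load(open("w2.pkl","rb"))
c=lambda u,v:(270+u/6-.42,170+v/5.7-.42)
S=[ray(w,c(*q),60)[:2] for q in[(97,72),(602,85),(578,535),(100,525)]]
H=[ray(w,c(*q),108)[:2] for q in[(270,278),(450,283),(438,518),(255,515)]]
for n,Q in(("stand",S),("handle",H)):
    print(n,np.mean(Q,0).round(1))
    for i in range(4):
        e=Q[(i+1)%4]-Q[i];print(np.linalg.norm(e).round(1),round((math.degrees(math.atan2(e[1],e[0]))+45)%90-45,1))
m=[np.mean(S,0),np.mean(H,0)]
delta([*m[1],85])
```

```text
stand [ 478.  -309.5]
70.5 10.4
70.3 11.2
71.2 10.6
70.5 10.6
handle [ 478.1 -310.2]
21.7 10.3
31.5 10.2
22.8 10.9
31.8 8.2
tool shift [-0.0014  0.0041  0.1449]
toolx [0.978 0.208 0.   ] y [ 0.208 -0.978 -0.002] z [-2.e-04  2.e-03 -1.e+00]
```

Request:
{"method": "step_arm", "body": {
  "steps": "-0.001 0.004 0.04 0 0 1.2 1;-0.001 0.004 0.08 0 0 1.2 1;-0.001 0.004 0.115 0 0 1.2 1;-0.001 0.004 0.135 0 0 1.2 0.3;-0.001 0.004 0.145 0 0 1.2 0.3;-0.001 0.004 0.145 0 0 1.2 0.3;-0.001 0.004 0.145 0 0 1.2 -1;-0.001 0.004 0.145 0 0 1.2 -1;-0.001 0.004 0.145 0 0 1.2 -1;-0.001 0.004 0.145 0 0 1.2 -1;-0.001 0.004 0.145 0 0 1.2 -1;-0.001 0.004 0.145 0 0 1.2 -1",
  "force": 60
}}

```text
time_s: 4.02
eef_pos: [478.2, -311.2, 87.1]
orientation: [0.996, 0.092, 0.001, -0.002]
contact_force: [-2.8, 6.9, 7.7]
grip_width: 22.9
```

```bash
python3 look.py w3
```

```text
yaw 10.6 [ 478.2 -311.2   87.1] qd 0.001 q [-0.06  0.63  0.72  1.97 -0.6   0.77 -0.37] 4.0167 F [-2.85  6.94  7.7 ] M [1.541 0.438 0.008] w 22.94016451664325
```

View pics/w3.png

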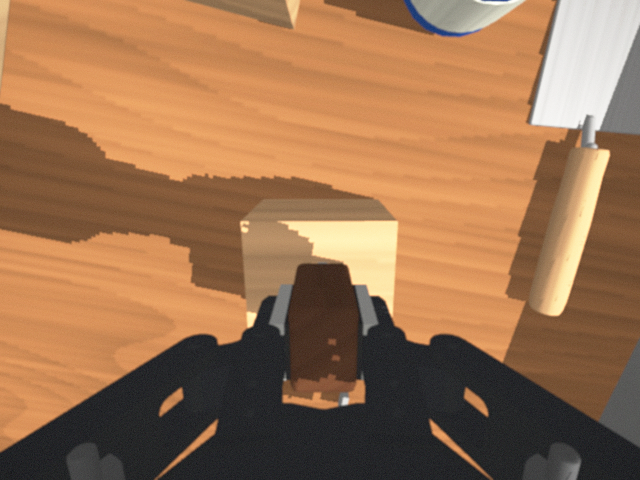

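Request:
{"method": "step_arm", "body": {
  "steps": "0 0 -0.01 0 0 0 -1;0 0 -0.03 0 0 0 -1;0 0 -0.06 0 0 0 -1;0 0 -0.09 0 0 0 -1;0 0 -0.11 0 0 0 -1;0 0 -0.11 0 0 0 -1;0 0 -0.11 0 0 0 -1"
}}

```text
time_s: 4.65
eef_pos: [478.2, -313.7, 197.5]
orientation: [0.996, 0.092, 0.002, 0.001]
contact_force: [-0.1, 0.7, -1.6]
grip_width: 23.1
```

```bash
python3 look.py w4
python3 - <<'E'
from h import *
s=robot.snapshot("scene");cv2.imwrite("pics/s4.png",s["img"][:,:,::-1])
E
```

```text
yaw 10.53 [ 478.2 -313.7  197.5] qd 0.038 q [-0.18  0.48  0.87  1.9  -0.45  0.96 -0.49] 4.65 F [-0.09  0.67 -1.64] M [-0.004  0.091  0.07 ] w 23.095739351105003
```

View pics/w4.png

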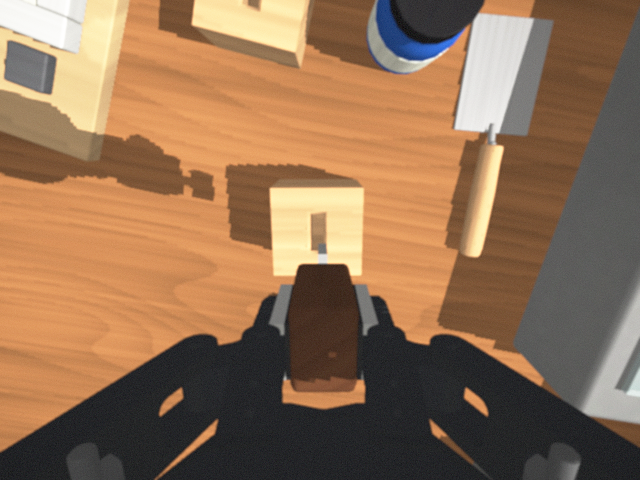

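View pics/s4.png

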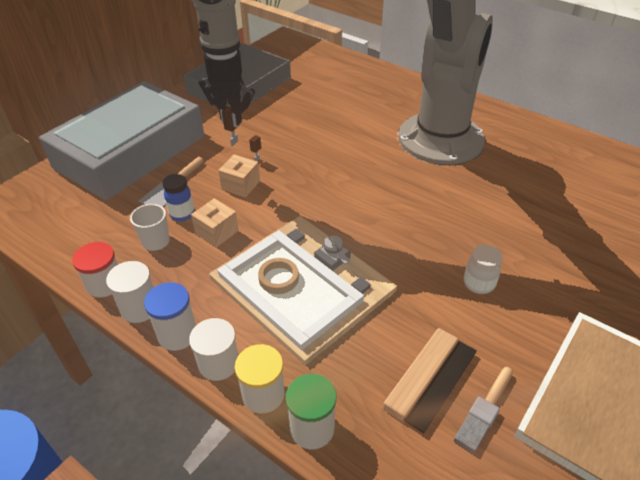

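```bash
python3 look.py w5 290 180 380 300 5
python3 - <<'E'
from h import *
import pickle
w=pickle.load(open("w5.pkl","rb"));p,r,_=pose()
for q in[(12,2.5,72),(12,-2.5,72),(12,2.5,52),(12,-2.5,52),(17,12,-21),(17,-12,-21)]:
    uv=proj(w,p+r.apply(q));print(q,uv.round(1),((uv-[290,180]+.4)*5).round())
delta([553.6,31.6,180])
E
```

```text
yaw 10.54 [ 477.1 -312.6  195.2] qd 0.02 q [-0.18  0.49  0.87  1.9  -0.45  0.96 -0.49] 4.75 F [-0.24  0.46 -1.47] M [0.007 0.042 0.032] w 23.445599297881767
(12, 2.5, 72) [327.  242.2] [187. 313.]
(12, -2.5, 72) [318.5 242.2] [145. 313.]
(12, 2.5, 52) [327.4 252.9] [189. 366.]
(12, -2.5, 52) [318.1 252.9] [142. 366.]
(17, 12, -21) [358.9 307.8] [347. 641.]
(17, -12, -21) [286.4 307.8] [-16. 641.]
tool shift [ 0.1384 -0.3243  0.0149]
toolx [ 0.983  0.183 -0.001] y [ 0.183 -0.983 -0.001] z [-1.1e-03  8.0e-04 -1.0e+00]
```

View pics/w5.png

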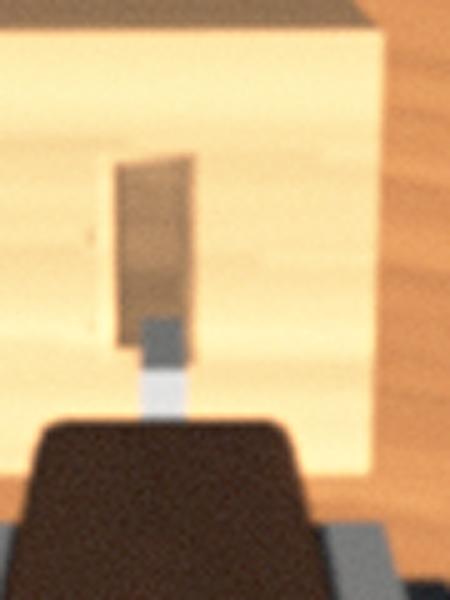

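Request:
{"method": "step_arm", "body": {
  "steps": "0.138 -0.324 0.02 0 0 -60 -1;0.138 -0.324 0.02 0 0 -60 -1;0.138 -0.324 0.02 0 0 -60 -1;0.138 -0.324 0.02 0 0 -60 -1;0.138 -0.324 0.02 0 0 -60 -1;0.138 -0.324 0.02 0 0 -60 -1;0.138 -0.324 0.02 0 0 -60 -1;0.138 -0.324 0.02 0 0 -60 -1;0.138 -0.324 0.02 0 0 -60 -1;0.138 -0.324 0.02 0 0 -60 -1;0.138 -0.324 0.02 0 0 -60 -1;0.138 -0.324 0.02 0 0 -60 -1"
}}

```text
time_s: 5.8
eef_pos: [553.2, 29.1, 174.7]
orientation: [0.817, 0.576, -0.001, 0.0]
contact_force: [-0.1, -1.0, -1.5]
grip_width: 23.6
```

Request:
{"method": "step_arm", "body": {
  "steps": "0 0 0 0 0 0 -1;0 0 0 0 0 0 -1;0 0 0 0 0 0 -1"
}}

```text
time_s: 6.05
eef_pos: [553.7, 29.4, 175.4]
orientation: [0.817, 0.576, -0.0, 0.0]
contact_force: [0.8, 0.3, -1.7]
grip_width: 23.3
```

```bash
python3 look.py w6 260 170 390 290 5
python3 - <<'E'
from h import *
delta([553.6,31.6,150])
E
```

```text
yaw 70.39 [553.7  29.4 175.4] qd 0.007 q [-0.61  0.41  0.57  1.95 -0.28  0.87 -0.24] 6.05 F [ 0.75  0.27 -1.73] M [-0.009 -0.025 -0.006] w 23.258654779911375
tool shift [ 0.0018 -0.0008  0.0255]
toolx [ 0.335  0.942 -0.   ] y [ 0.942 -0.335  0.   ] z [ 0.e+00 -1.e-04 -1.e+00]
```

View pics/w6.png

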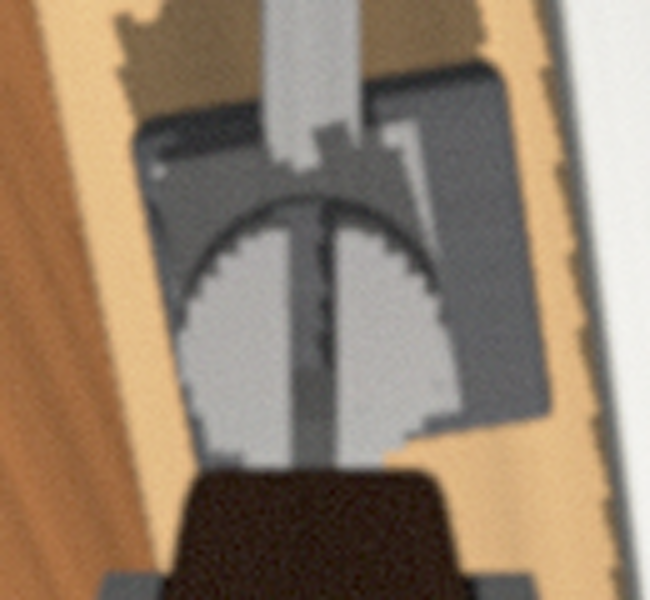

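Request:
{"method": "step_arm", "body": {
  "steps": "0.0018 -0.0003 0.015 0 0 0 -1;0.0018 -0.0003 0.03 0 0 0 -1;0.0018 -0.0003 0.036 0 0 0 -1;0.0018 -0.0003 0.036 0 0 0 -1;0.0018 -0.0003 0.036 0 0 0 -1"
}}

```text
time_s: 6.52
eef_pos: [554.1, 32.1, 139.5]
orientation: [0.817, 0.577, -0.0, 0.0]
contact_force: [0.1, -0.3, -0.6]
grip_width: 23.7
```

```bash
python3 look.py w7 260 170 390 290 5
python3 - <<'E'
from h import *
delta([553.6,31.6,135])
E
```

```text
yaw 70.49 [554.1  32.1 139.5] qd 0.014 q [-0.59  0.46  0.54  1.97 -0.32  0.8  -0.21] 6.5167 F [ 0.14 -0.31 -0.58] M [ 0.025 -0.023  0.063] w 23.665972840830968
tool shift [-0.0009 -0.0007  0.0049]
toolx [0.334 0.943 0.   ] y [ 0.943 -0.334  0.001] z [ 6.e-04 -1.e-04 -1.e+00]
```

View pics/w7.png

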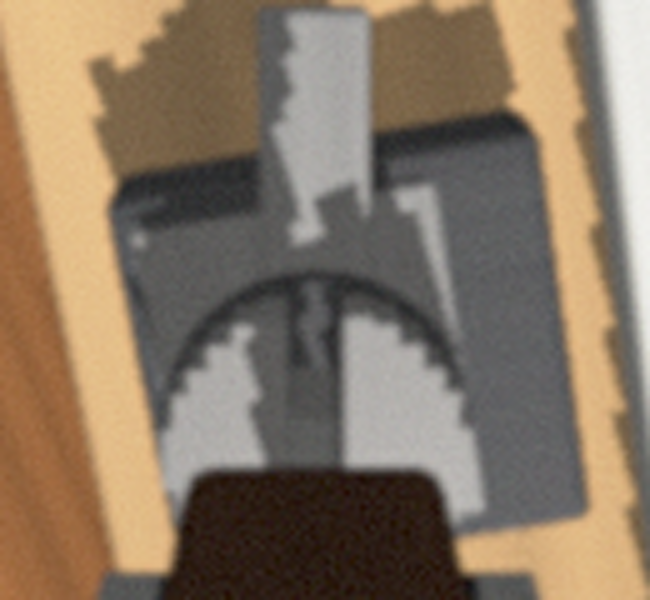

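Request:
{"method": "step_arm", "body": {
  "steps": "0 0 0.002 0 0 0 -1;0 0 0.004 0 0 0 -1;0 0 0.005 0 0 0 -1;0 0 0.006 0 0 0 -1;0 0 0.007 0 0 0 -1;0 0 0.008 0 0 0 -1;0 0 0.008 0 0 0 -1"
}}

```text
time_s: 7.15
eef_pos: [554.0, 32.5, 131.2]
orientation: [0.816, 0.577, -0.0, -0.0]
contact_force: [0.2, 0.7, -1.7]
grip_width: 22.8
```

```bash
python3 look.py w8 260 170 390 290 5
```

```text
yaw 70.53 [554.   32.5 131.2] qd 0.006 q [-0.58  0.47  0.53  1.98 -0.33  0.78 -0.2 ] 7.15 F [ 0.21  0.74 -1.66] M [-0.011 -0.007 -0.073] w 22.811478943251572
```

View pics/w8.png

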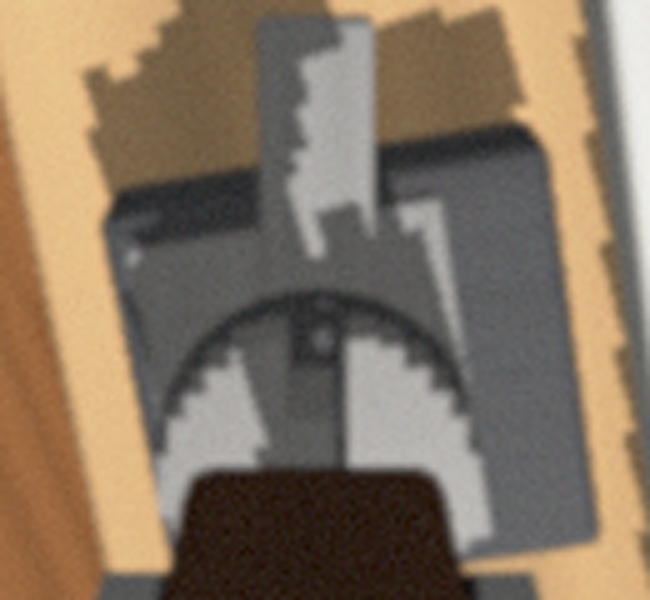

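No force so far (tip nominally ~59 mm). Continue gently.

Request:
{"method": "step_arm", "body": {
  "steps": "0 0 0.001 0 0 0 -1;0 0 0.002 0 0 0 -1;0 0 0.003 0 0 0 -1;0 0 0.004 0 0 0 -1;0 0 0.004 0 0 0 -1"
}}

```text
time_s: 7.62
eef_pos: [554.0, 32.5, 127.2]
orientation: [0.816, 0.577, -0.0, -0.0]
contact_force: [0.5, 0.1, -2.0]
grip_width: 23.5
```

```bash
python3 look.py w9 260 170 390 290 5
```

```text
yaw 70.53 [554.   32.5 127.2] qd 0.003 q [-0.58  0.48  0.53  1.98 -0.34  0.77 -0.2 ] 7.6167 F [ 0.47  0.06 -1.96] M [ 0.052  0.019 -0.03 ] w 23.489411236893798
```

View pics/w9.png

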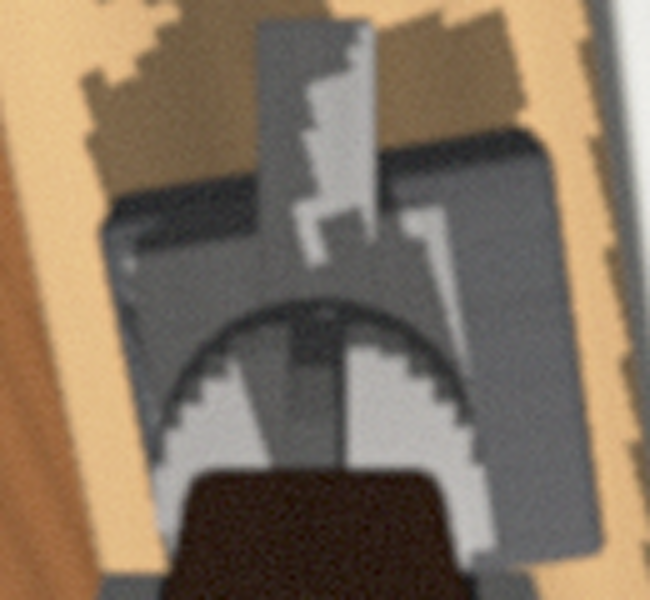

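Request:
{"method": "step_arm", "body": {
  "steps": "0 0 0.001 0 0 0 -1;0 0 0.002 0 0 0 -1;0 0 0.002 0 0 3 -1;0 0 0.002 0 0 7 -1;0 0 0.002 0 0 11 -1;0 0 0.002 0 0 15 -1;0 0 0.002 0 0 19 -1;0 0 0.002 0 0 20 -1"
}}

```text
time_s: 8.33
eef_pos: [554.6, 32.1, 125.4]
orientation: [0.905, 0.426, 0.0, 0.001]
contact_force: [1.1, -1.0, -2.7]
grip_width: 23.2
```

```bash
python3 look.py w10 260 170 390 290 5
```

```text
yaw 50.37 [554.6  32.1 125.4] qd 0.098 q [-0.64  0.5   0.62  1.98 -0.4   0.78 -0.48] 8.3333 F [ 1.08 -0.97 -2.71] M [-0.346 -0.371  0.096] w 23.21628549690351
```

View pics/w10.png

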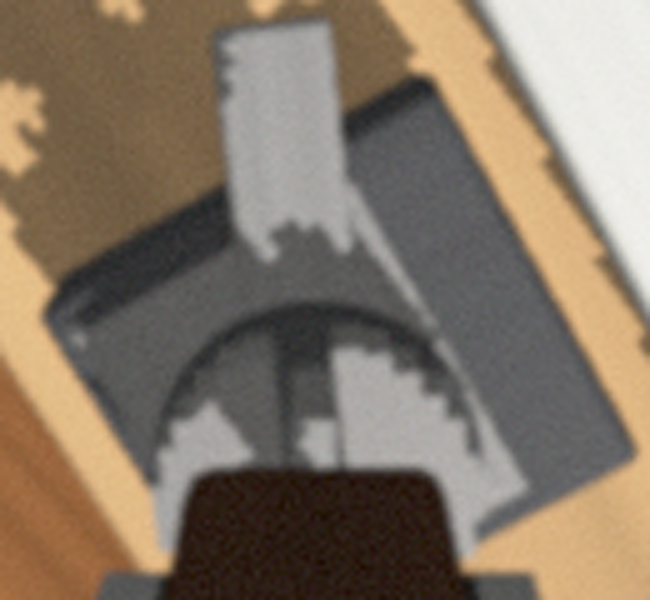

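Cam turns with the key, lagging as expected. Continue.

Request:
{"method": "step_arm", "body": {
  "steps": "0 0 0 0 0 4 -1;0 0 0 0 0 8 -1;0 0 0 0 0 12 -1;0 0 0 0 0 16 -1;0 0 0 0 0 20 -1;0 0 0 0 0 24 -1;0 0 0 0 0 28 -1;0 0 0 0 0 32 -1;0 0 0 0 0 36 -1;0 0 0 0 0 40 -1;0 0 0 0 0 40 -1"
}}

```text
time_s: 9.3
eef_pos: [554.7, 31.6, 125.4]
orientation: [0.996, 0.091, 0.001, 0.001]
contact_force: [3.2, -3.1, -3.3]
grip_width: 23.7
```

```bash
python3 look.py w11 230 150 410 290 4
```

```text
yaw 10.47 [554.7  31.6 125.4] qd 0.087 q [-0.77  0.56  0.8   1.99 -0.55  0.82 -1.04] 9.3 F [ 3.16 -3.12 -3.31] M [-0.933 -0.694  0.029] w 23.692679256035497
```

View pics/w11.png

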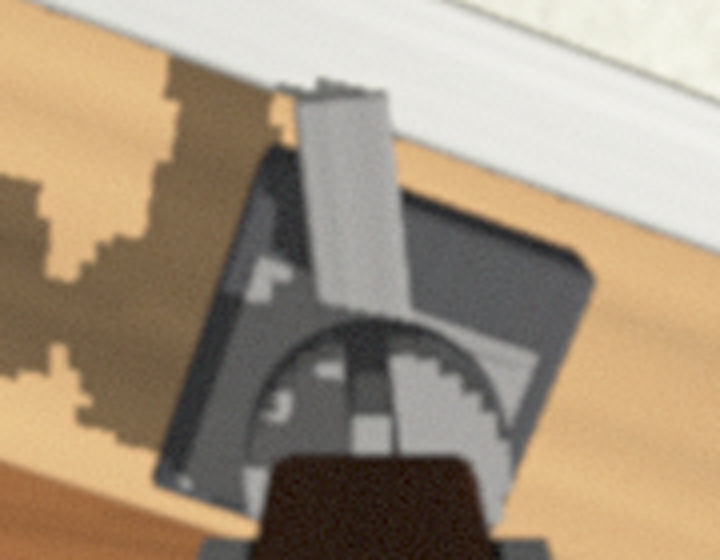

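Request:
{"method": "step_arm", "body": {
  "steps": "0 0 0 0 0 3 -1;0 0 0 0 0 6 -1;0 0 0 0 0 9 -1;0 0 0 0 0 12 -1;0 0 0 0 0 15 -1;0 0 0 0 0 18 -1;0 0 0 0 0 20 -1;0 0 0 0 0 20 -1"
}}

```text
time_s: 10.02
eef_pos: [554.6, 32.0, 125.5]
orientation: [0.997, -0.082, 0.0, 0.0]
contact_force: [3.0, -4.0, -4.0]
grip_width: 23.2
```

```bash
python3 look.py w12 230 150 410 290 4
```

```text
yaw -9.38 [554.6  32.  125.5] qd 0.04 q [-0.83  0.6   0.89  1.99 -0.63  0.85 -1.32] 10.0167 F [ 2.99 -3.95 -3.98] M [-0.915 -0.701  0.091] w 23.151120896412607
```

View pics/w12.png

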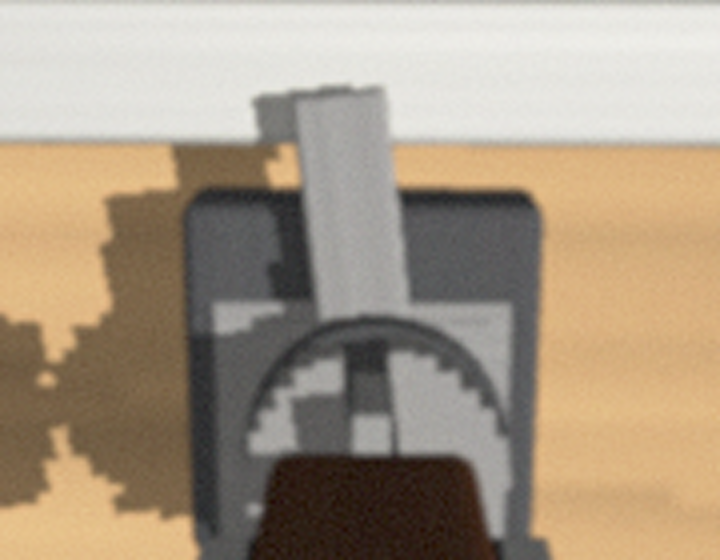

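Request:
{"method": "step_arm", "body": {
  "steps": "0 0 0 0 0 2 -1;0 0 0 0 0 4 -1;0 0 0 0 0 4 -1;0 0 0 0 0 4 -1"
}}

```text
time_s: 10.4
eef_pos: [554.4, 32.3, 125.5]
orientation: [0.993, -0.116, 0.0, 0.0]
contact_force: [2.5, -3.3, -2.4]
grip_width: 23.7
```

```bash
python3 look.py w13 230 150 410 290 4
```

```text
yaw -13.31 [554.4  32.3 125.5] qd 0.004 q [-0.84  0.61  0.91  1.99 -0.64  0.85 -1.37] 10.4 F [ 2.46 -3.32 -2.36] M [-0.936 -0.701  0.102] w 23.668977914874244
```

Request:
{"method": "step_arm", "body": {
  "steps": "0 0 0 0 0 1.5 -1;0 0 0 0 0 1.5 -1;0 0 0 0 0 1.5 -1"
}}

```text
time_s: 10.7
eef_pos: [554.3, 32.5, 125.5]
orientation: [0.992, -0.13, 0.0, -0.0]
contact_force: [2.4, -3.4, -2.3]
grip_width: 23.2
```

```bash
python3 look.py w14 230 150 410 290 4
```

```text
yaw -14.95 [554.3  32.5 125.5] qd 0.004 q [-0.84  0.61  0.92  1.99 -0.65  0.86 -1.39] 10.7 F [ 2.4  -3.36 -2.34] M [-1.007 -0.796  0.108] w 23.226178230150772
```

View pics/w14.png

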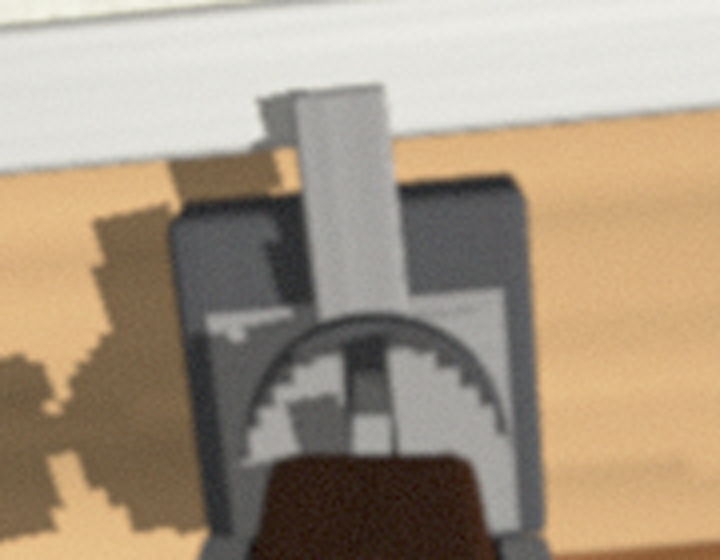

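Request:
{"method": "step_arm", "body": {
  "steps": "0 0 0 0 0 1 -1;0 0 0 0 0 1 -1;0 0 0 0 0 1 -1"
}}

```text
time_s: 11.0
eef_pos: [554.3, 32.5, 125.5]
orientation: [0.99, -0.139, 0.0, -0.0]
contact_force: [2.0, -3.3, -1.7]
grip_width: 23.5
```

```bash
python3 look.py w15 230 150 410 290 4
```

```text
yaw -15.97 [554.3  32.5 125.5] qd 0.002 q [-0.84  0.61  0.92  1.99 -0.65  0.86 -1.41] 11.0 F [ 1.95 -3.26 -1.67] M [-0.974 -0.821  0.087] w 23.50707245034697
```

Request:
{"method": "step_arm", "body": {
  "steps": "0 0 0 0 0 1 -1;0 0 0 0 0 1 -1;0 0 0 0 0 1 -1"
}}

```text
time_s: 11.3
eef_pos: [554.2, 32.6, 125.5]
orientation: [0.989, -0.148, 0.0, 0.0]
contact_force: [2.4, -3.0, -2.0]
grip_width: 23.5
```

```bash
python3 look.py w16 230 150 410 290 4
python3 - <<'E'
from h import *
import math,pickle
w=pickle.load(open("w14.pkl","rb"))
c=lambda u,v:(230+u/4-.4,150+v/4-.4)
for n,a,b,z in(("tl",(300,105),(318,300),45),("tr",(383,90),(403,290),45),("frame",(0,172),(720,110),38)):
    e=ray(w,c(*a),z)-ray(w,c(*b),z);print(n,math.degrees(math.atan2(e[1],e[0])))
E
```

```text
yaw -16.97 [554.2  32.6 125.5] qd 0.004 q [-0.85  0.62  0.93  1.99 -0.66  0.86 -1.42] 11.3 F [ 2.38 -2.99 -2.  ] M [-0.947 -0.851  0.135] w 23.529161860422498
tl -10.451781100328528
tr -9.058177426251
frame 79.95200320885134
```

View pics/w16.png

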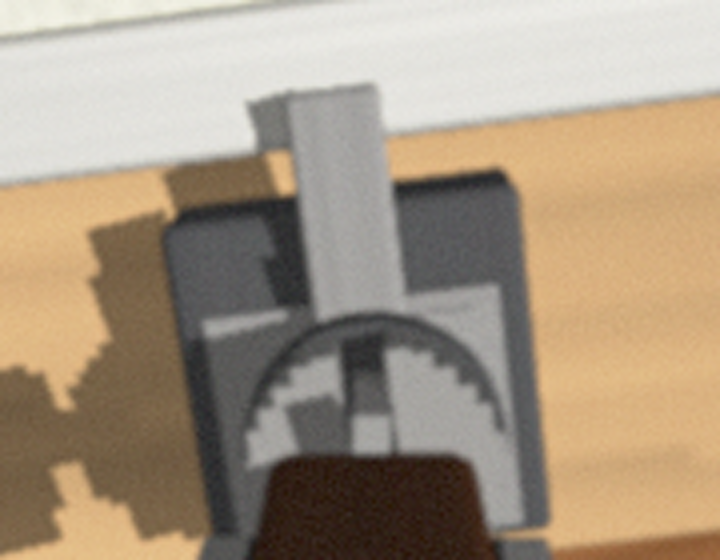

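Request:
{"method": "step_arm", "body": {
  "steps": "0 0 0 0 0 1 -1;0 0 0 0 0 1 -1;0 0 0 0 0 1 -1"
}}

```text
time_s: 11.6
eef_pos: [554.2, 32.6, 125.5]
orientation: [0.988, -0.156, 0.0, 0.0]
contact_force: [2.9, -4.6, -1.9]
grip_width: 23.3
```

```bash
python3 look.py w17 230 150 410 290 4
```

```text
yaw -17.97 [554.2  32.6 125.5] qd 0.004 q [-0.85  0.62  0.93  1.99 -0.66  0.86 -1.44] 11.6 F [ 2.94 -4.56 -1.91] M [-0.901 -0.815  0.322] w 23.266540630363334
```

Request:
{"method": "step_arm", "body": {
  "steps": "0 0 0 0 0 1 -1;0 0 0 0 0 1 -1;0 0 0 0 0 1 -1"
}}

```text
time_s: 11.9
eef_pos: [554.2, 32.6, 125.4]
orientation: [0.986, -0.165, 0.0, 0.0]
contact_force: [2.9, -2.9, -1.5]
grip_width: 23.3
```

```bash
python3 look.py w18 230 150 410 290 4
python3 - <<'E'
from h import *
import pickle
for n in("w14","w16","w17","w18"):
    w=pickle.load(open(n+".pkl","rb"));g=cv2.cvtColor(w["img"],cv2.COLOR_RGB2GRAY)
    print(n,[ (g[y,295:340]).tolist() for y in (185,)])
E
```

```text
yaw -18.96 [554.2  32.6 125.4] qd 0.005 q [-0.85  0.62  0.93  1.99 -0.66  0.86 -1.45] 11.9 F [ 2.89 -2.85 -1.53] M [-0.946 -0.839  0.353] w 23.283138822622465
w14 [[139, 123, 114, 114, 114, 113, 110, 115, 107, 124, 155, 162, 167, 164, 163, 159, 162, 166, 166, 169, 164, 169, 164, 164, 161, 160, 162, 158, 161, 163, 170, 171, 173, 165, 169, 176, 175, 177, 180, 182, 181, 181, 181, 185, 185]]
w16 [[114, 114, 114, 116, 119, 112, 109, 114, 141, 163, 161, 161, 164, 156, 164, 164, 165, 166, 165, 165, 165, 167, 162, 163, 160, 161, 160, 163, 166, 169, 170, 173, 176, 180, 183, 183, 182, 182, 182, 180, 186, 185, 186, 186, 185]]
w17 [[113, 119, 115, 114, 114, 110, 119, 142, 162, 164, 161, 161, 159, 159, 166, 170, 166, 165, 165, 163, 164, 158, 160, 162, 164, 163, 165, 168, 171, 168, 167, 179, 184, 181, 185, 181, 185, 186, 185, 185, 186, 185, 186, 186, 184]]
w18 [[119, 119, 117, 117, 115, 130, 153, 167, 164, 160, 158, 161, 161, 166, 163, 166, 166, 166, 167, 163, 162, 159, 163, 164, 161, 163, 170, 173, 171, 174, 180, 183, 182, 183, 183, 181, 186, 186, 182, 185, 184, 187, 187, 187, 186]]
```

View pics/w18.png

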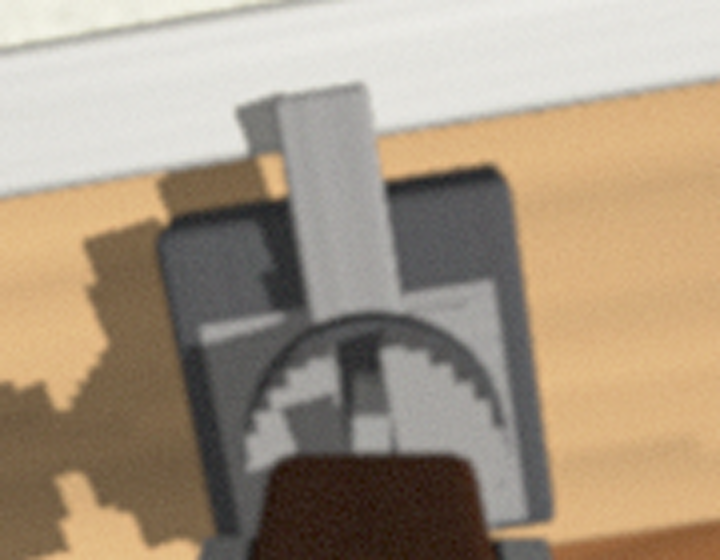

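Request:
{"method": "step_arm", "body": {
  "steps": "0 0 0 0 0 -3 -1;0 0 0 0 0 -6 -1;0 0 0 0 0 -8 -1;0 0 0 0 0 -8 -1"
}}

```text
time_s: 12.28
eef_pos: [552.9, 33.3, 125.0]
orientation: [0.995, -0.095, -0.001, -0.001]
contact_force: [0.1, -2.1, -1.0]
grip_width: 23.0
```

```bash
python3 look.py w19 230 150 410 290 4; python3 - <<'E'
E
```

```text
yaw -10.93 [552.9  33.3 125. ] qd 0.049 q [-0.83  0.6   0.9   1.99 -0.63  0.85 -1.34] 12.2833 F [ 0.12 -2.05 -1.  ] M [-0.396 -0.024  0.017] w 22.96842596470966
```

View pics/w19.png

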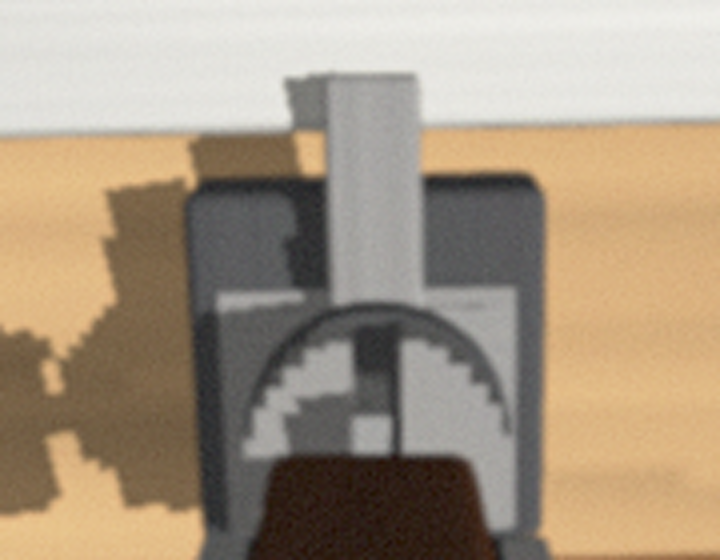

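Request:
{"method": "step_arm", "body": {
  "steps": "0 0.0005 0 0 0 0 -1;0 0.0005 -0.003 0 0 0 -1;0 0.0005 -0.006 0 0 0 -1;0 0.0005 -0.01 0 0 0 -1;0 0.0005 -0.015 0 0 0 -1;0 0.0005 -0.025 0 0 0 -1;0 0.0005 -0.05 0 0 0 -1;0 0.0005 -0.08 0 0 0 -1;0 0.0005 -0.08 0 0 0 -1"
}}

```text
time_s: 13.08
eef_pos: [557.0, 31.2, 210.8]
orientation: [0.995, -0.096, 0.004, -0.001]
contact_force: [1.4, -1.2, -1.4]
grip_width: 23.5
```

```bash
python3 look.py w20
python3 - <<'E'
from h import *
delta([478,-309.7,200])
E
```

```text
yaw -11.03 [557.   31.2 210.8] qd 0.078 q [-0.93  0.5   1.02  1.93 -0.51  0.99 -1.43] 13.0833 F [ 1.36 -1.23 -1.41] M [-0.018 -0.072 -0.002] w 23.465010458248177
tool shift [-0.0116  0.3501  0.0077]
toolx [ 0.982 -0.191  0.005] y [-0.191 -0.982 -0.002] z [ 0.0056  0.0014 -1.    ]
```

View pics/w20.png

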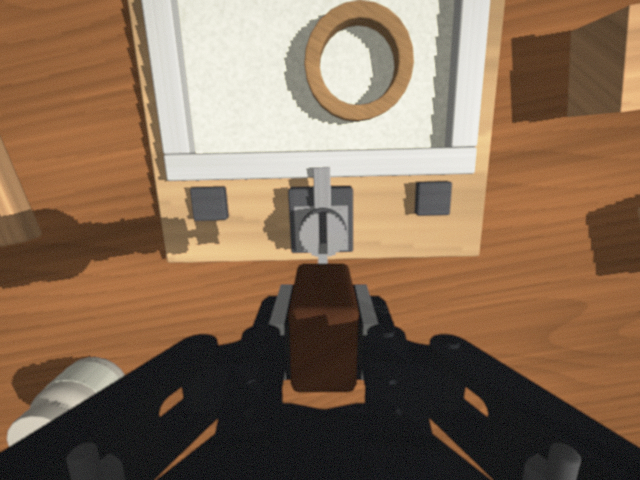

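```bash
python3 look.py w21 260 140 400 260 5
```

```text
yaw -10.99 [556.   31.8 208.6] qd 0.052 q [-0.93  0.5   1.02  1.93 -0.51  0.99 -1.43] 13.1333 F [ 0.19  0.19 -1.55] M [-0.007  0.053  0.046] w 23.25028257169501
```

View pics/w21.png

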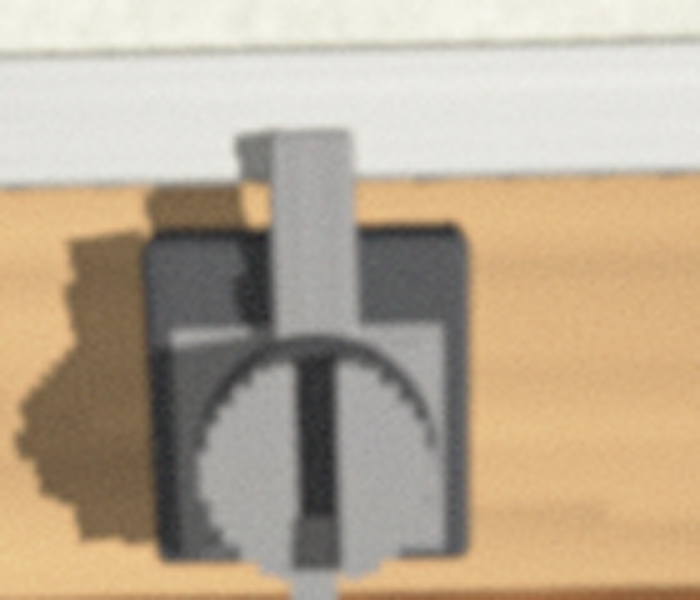

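Run:
```python
from h import *
import math,pickle
w=pickle.load(open("w21.pkl","rb"));g=cv2.GaussianBlur(cv2.cvtColor(w["img"],cv2.COLOR_RGB2GRAY),(0,0),.8).astype(float)
def edge(rows,lo,hi,vert=True):
    out=[]
    for r in rows:
        l=g[r,lo:hi] if vert else g[lo:hi,r]
        d=np.abs(np.diff(l));k=d.argmax()
        if 0<k<len(d)-1:
            a,b,c=d[k-1:k+2];k=k+.5*(a-c)/(a-2*b+c)
        out.append((lo+k+.5,r) if vert else (r,lo+k+.5))
    return out
def ang(pts,z):
    P=np.array([ray(w,p,z)[:2] for p in pts]);l=cv2.fitLine(P.astype(np.float32),cv2.DIST_HUBER,0,.01,.01).ravel();return math.degrees(math.atan(l[1]/l[0]))
print("tongue L",ang(edge(range(178,204),311,318),45),"R",ang(edge(range(178,203),327,336),45))
print("slot L",ang(edge(range(216,242),316,323),62),"R",ang(edge(range(216,242),324,332),62))
fr=edge(list(range(262,288))+list(range(335,398)),172,180,False)
print("frame",ang(fr,38)-90*np.sign(ang(fr,38)))
bl=edge(range(192,245),350,357);print("block R",ang(bl,55))
```

```text
tongue L -7.879216641714185 R -9.01400195370577
slot L -9.123731096092797 R -10.044773336374682
frame -9.722559384810111
block R -9.734757110156442
```

Run:
```python
from h import *
delta([478,-309.7,200])
```

```text
tool shift [-0.0104  0.3503  0.0063]
toolx [ 0.982 -0.19   0.002] y [-0.19  -0.982 -0.002] z [ 0.0026  0.0012 -1.    ]
```

Request:
{"method": "step_arm", "body": {
  "steps": "-0.01 0.35 0.006 0 0 -21.7 -1;-0.01 0.35 0.006 0 0 -21.7 -1;-0.01 0.35 0.006 0 0 -21.7 -1;-0.01 0.35 0.006 0 0 -21.7 -1;-0.01 0.35 0.006 0 0 -21.7 -1;-0.01 0.35 0.006 0 0 -21.7 -1;-0.01 0.35 0.006 0 0 -21.7 -1;-0.01 0.35 0.006 0 0 -21.7 -1;-0.01 0.35 0.006 0 0 -21.7 -1;-0.01 0.35 0.006 0 0 -21.7 -1;-0.01 0.35 0.006 0 0 -21.7 -1;-0.01 0.35 0.006 0 0 -21.7 -1"
}}

```text
time_s: 14.18
eef_pos: [477.7, -308.3, 198.5]
orientation: [0.996, 0.094, -0.001, -0.001]
contact_force: [0.2, 0.7, -1.0]
grip_width: 23.5
```

Request:
{"method": "step_arm", "body": {
  "steps": "0 0 0 0 0 0 -1;0 0 0 0 0 0 -1;0 0 0 0 0 0 -1;0 0 0 0 0 0 -1"
}}

```text
time_s: 14.52
eef_pos: [478.1, -308.8, 199.3]
orientation: [0.996, 0.094, 0.0, -0.0]
contact_force: [-0.1, 0.3, -1.4]
grip_width: 23.6
```

```bash
python3 look.py w22 250 170 390 290 5
python3 - <<'E'
from h import *
delta([478,-309.7,200])
E
```

```text
yaw 10.82 [ 478.1 -308.8  199.3] qd 0.004 q [-0.2   0.48  0.88  1.9  -0.45  0.97 -0.48] 14.5167 F [-0.12  0.34 -1.42] M [-0.026  0.013 -0.017] w 23.553649616940206
tool shift [-0.0001  0.0007 -0.0006]
toolx [0.982 0.187 0.   ] y [ 0.187 -0.982 -0.   ] z [ 1.e-04  2.e-04 -1.e+00]
```

View pics/w22.png

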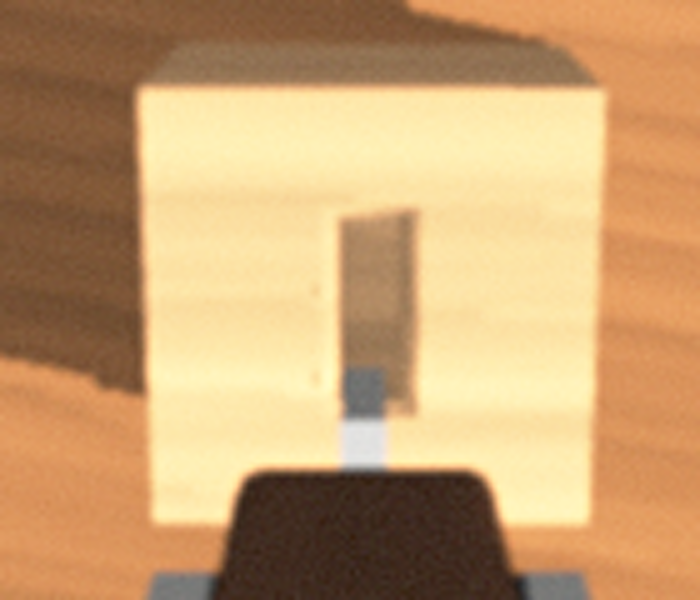

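Run:
```python
from h import *
import pickle,math
w=pickle.load(open("w22.pkl","rb"));p,r,_=pose()
c=lambda u,v:(250+u/5-.4,170+v/5-.4)
for Q in([(342,215),(416,212),(413,412),(342,412)],[(138,88),(606,92),(590,522),(152,522)]):
    P=np.array([ray(w,c(*q),60) for q in Q]);m=P.mean(0);print(m.round(1),"tool offset",r.inv().apply(m-p).round(1),[np.linalg.norm(P[i]-P[i-1]).round(1) for i in range(4)],
     [round(math.degrees(math.atan2(*(P[i]-P[j])[1::-1])),1) for i,j in((0,3),(1,2))])
```

```text
[ 478.1 -310.5   60. ] tool offset [ -0.2   1.5 139.4] [np.float64(31.9), np.float64(11.4), np.float64(32.3), np.float64(11.3)] [10.6, 10.4]
[ 478.  -309.4   60. ] tool offset [ -0.    0.4 139.4] [np.float64(70.0), np.float64(70.5), np.float64(69.4), np.float64(70.8)] [10.6, 10.9]
```

Request:
{"method": "step_arm", "body": {
  "steps": "0 0.001 0.03 0 0 0 -1;0 0.001 0.055 0 0 0 -1;0 0.001 0.06 0 0 0 -1;0 0.001 0.068 0 0 0 -1;0 0.001 0.076 0 0 0 -1;0 0.001 0.084 0 0 0 -1;0 0.001 0.092 0 0 0 -1;0 0.001 0.1 0 0 0 -1;0 0.001 0.106 0 0 0 -1;0 0.001 0.106 0 0 0 -1"
}}

```text
time_s: 15.4
eef_pos: [477.3, -310.2, 92.2]
orientation: [0.996, 0.094, -0.001, -0.0]
contact_force: [-0.4, 0.9, -1.6]
grip_width: 23.4
```

```bash
python3 look.py w23
```

```text
yaw 10.74 [ 477.3 -310.2   92.2] qd 0.021 q [-0.08  0.63  0.75  1.97 -0.6   0.78 -0.37] 15.4 F [-0.36  0.86 -1.6 ] M [0.032 0.006 0.038] w 23.380490972403223
```

View pics/w23.png

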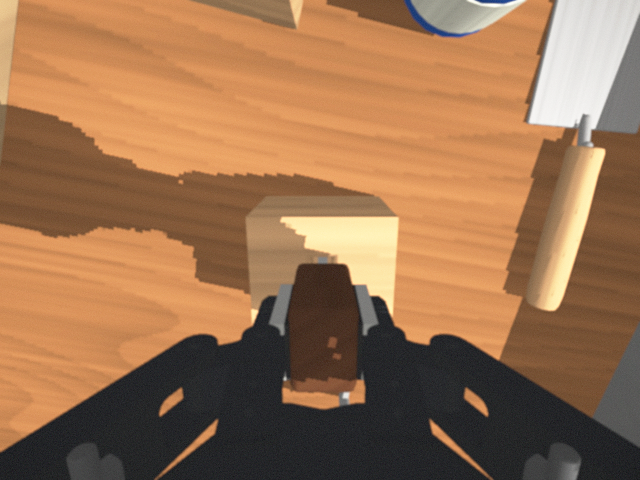

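In the pocket without contact. Slow down to seat.

Request:
{"method": "step_arm", "body": {
  "steps": "0 0 0.001 0 0 0 -1;0 0 0.002 0 0 0 -1;0 0 0.003 0 0 0 -1;0 0 0.004 0 0 0 -1;0 0 0.004 0 0 0 -1;0 0 0.004 0 0 0 -1"
}}

```text
time_s: 15.95
eef_pos: [477.8, -310.6, 89.4]
orientation: [0.996, 0.094, 0.0, -0.0]
contact_force: [0.1, -0.4, -1.0]
grip_width: 23.6
```

Request:
{"method": "step_arm", "body": {
  "steps": "0 0 0.001 0 0 0 -1;0 0 0.002 0 0 0 -1;0 0 0.002 0 0 0 -1"
}}

```text
time_s: 16.2
eef_pos: [477.8, -310.6, 87.2]
orientation: [0.996, 0.094, -0.0, -0.0]
contact_force: [0.2, 0.4, -2.7]
grip_width: 23.6
```

Request:
{"method": "step_arm", "body": {
  "steps": "0 0 0.0005 0 0 0 -1;0 0 0.001 0 0 0 -1;0 0 0.001 0 0 0 -1"
}}

```text
time_s: 16.45
eef_pos: [477.8, -310.6, 87.1]
orientation: [0.996, 0.093, 0.0, -0.0]
contact_force: [-2.1, 2.1, 7.1]
grip_width: 23.6
```

Request:
{"method": "step_arm", "body": {
  "steps": "0 0 0.0005 0 0 0 -1;0 0 0.001 0 0 0 -1;0 0 0.001 0 0 0 -1"
}}

```text
time_s: 16.7
eef_pos: [477.8, -310.7, 87.0]
orientation: [0.996, 0.093, 0.001, -0.001]
contact_force: [-6.0, 5.0, 18.4]
grip_width: 23.6
```

```bash
python3 look.py w24 230 180 410 315 4
```

```text
yaw 10.7 [ 477.8 -310.7   87. ] qd 0.003 q [-0.08  0.63  0.74  1.97 -0.61  0.77 -0.36] 16.7 F [-5.95  5.02 18.35] M [ 1.064  1.04  -0.002] w 23.55453115992305
```

View pics/w24.png

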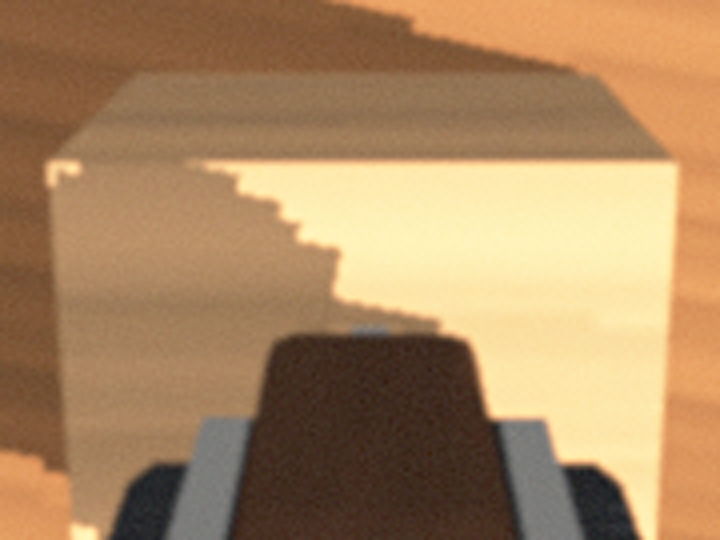

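Run:
```python
import cv2
a=cv2.imread("pics/w3.png")[240:300,290:355]
import pickle
b=pickle.load(open("w24.pkl","rb"))["img"][:,:,::-1][240:300,290:355]
cv2.imwrite("pics/cmp.png",cv2.resize(cv2.hconcat([a,b]),None,fx=6,fy=6,interpolation=cv2.INTER_CUBIC))
```

```text
(no output)
```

View pics/cmp.png

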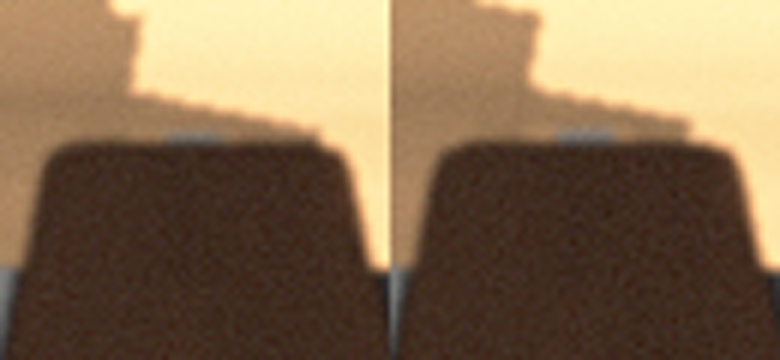

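Request:
{"method": "step_arm", "body": {
  "steps": "0 0 -0.001 0 0 0 -1;0 0 -0.001 0 0 0 -0.2;0 0 -0.001 0 0 0 0.3;0 0 -0.001 0 0 0 0.3;0 0 -0.001 0 0 0 0.3;0 0 -0.001 0 0 0 0.3;0 0 -0.02 0 0 0 0.3;0 0 -0.05 0 0 0 0.3;0 0 -0.09 0 0 0 0.3;0 0 -0.14 0 0 0 1;0 0 -0.14 0 0 0 1;0 0 -0.14 0 0 0 1"
}}

```text
time_s: 17.75
eef_pos: [479.4, -312.0, 228.7]
orientation: [0.996, 0.093, 0.003, 0.001]
contact_force: [-0.1, 0.2, 0.1]
grip_width: 85.0
```

```bash
python3 look.py w25
python3 - <<'E'
from h import *
s=robot.snapshot("scene")["img"][:,:,::-1]
cv2.imwrite("pics/s25.png",cv2.resize(s[120:320,180:400],None,fx=3.5,fy=3,interpolation=cv2.INTER_CUBIC))
t=robot.snapshot("top")["img"][:,:,::-1];cv2.imwrite("pics/t25.png",t)
E
```

```text
yaw 10.73 [ 479.4 -312.   228.7] qd 0.062 q [-0.22  0.45  0.92  1.87 -0.42  1.02 -0.51] 17.75 F [-0.06  0.19  0.12] M [-0.002 -0.011  0.012] w 84.95105879094282
```

View pics/w25.png

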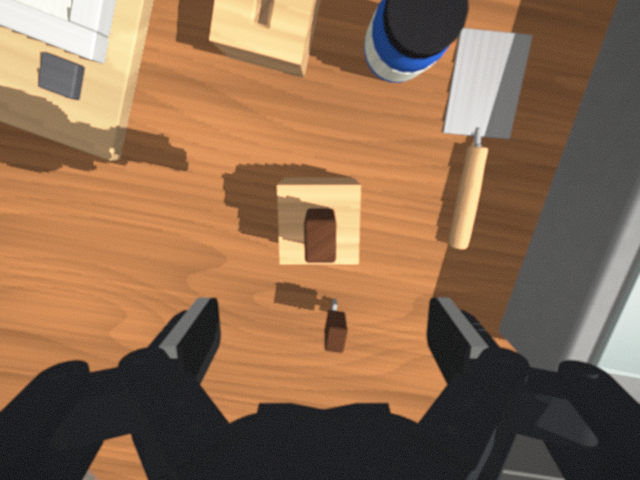

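View pics/s25.png

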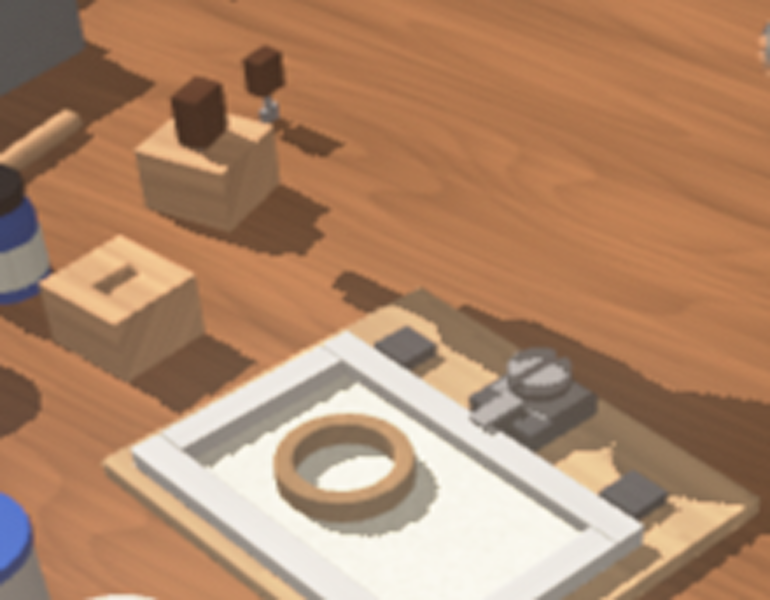

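View pics/t25.png

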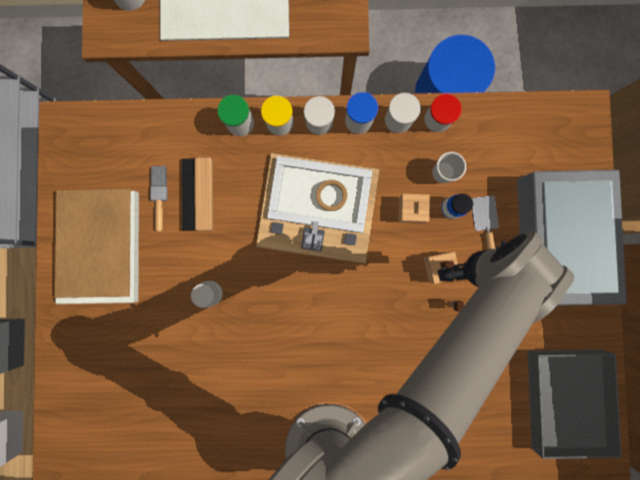

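Run:
```python
from h import *
import math,pickle
for n in("w14","w16","w17","w18","w19","w20","w21"):
    w=pickle.load(open(n+".pkl","rb"));g=cv2.GaussianBlur(cv2.cvtColor(w["img"],cv2.COLOR_RGB2GRAY),(0,0),.8).astype(float)
    # tongue right edge: strongest drop right of tongue, over dark block; frame edge fit
    dx=cv2.Sobel(g,cv2.CV_64F,1,0)
    pts=[]
    rows=range(199,222) if n in("w14","w16","w17","w18","w19") else range(187,202)
    for r in rows:
        k=dx[r,322:342].argmin()+322
        a,b,c=dx[r,k-1:k+2];pts.append((k+.5*(a-c)/(a-2*b+c),r))
    dy=cv2.Sobel(g,cv2.CV_64F,0,1);fr=[]
    for c_ in range(345,405):
        k=dy[165:195,c_].argmin()+165;a,b,c=dy[k-1:k+2,c_];fr.append((c_,k+.5*(a-c)/(a-2*b+c)))
    def ang(p,z):
        P=np.array([ray(w,q,z)[:2] for q in p]);l=cv2.fitLine(P.astype(np.float32),cv2.DIST_HUBER,0,.01,.01).ravel();return math.degrees(math.atan(l[1]/l[0]))
    print(n,"tongue R",round(ang(pts,45),2),"frame",round(ang(fr,38),2))
```

```text
w14 tongue R -9.02 frame -84.19
w16 tongue R -9.51 frame 80.36
w17 tongue R -9.92 frame 80.51
w18 tongue R -9.92 frame 80.52
w19 tongue R -9.84 frame -82.75
w20 tongue R -10.28 frame 80.46
w21 tongue R -8.85 frame 80.33
```

```bash
python3 -c "
from station import robot
print(robot.sign_off())"
```

```text
the job is handed in; nothing more can be done
None
```

I took the cam key from the stand nearest the robot and fed its blade into the cam slot; it went in with no contact force. I then turned the cam clockwise to its stop, put the key back in the stand and handed the job in at about 18 s.

- **Cam home:** The turning moment rose from about 0.1 to 0.35 N m, and the tongue stopped at about −9.9° while the key turned a further 1°. The base's x direction is about −9.6°. After I eased the key back about 8°, the tongue still lay over the frame.
- **Angle readings that disagreed:** Two later pictures gave −8.9° and −10.3° for the same tongue edge. One edge in its shadow read −7.9°, while the slot itself read −9.6°. I trusted the torque rise and the slot reading over the scattered ones.
- **Key back in its stand:** It met the stand with the tool at a height of 87.1 mm, the same as when I gripped it, and I pressed it down with about 18 N. Pictures after release show it upright in its pocket.
- **Rest of the scene:** The bystanders and look-alikes appear where they were, and the gripper stayed clear of the print base. The highest outside force I read was about 20 N.

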